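# Open the filler of the low rinse tank

## Task

Open the filler of the low round rinse tank on the jeweller's bench so that it can be topped up: first flip its steel guard strap up and right over until it lies back by itself, then unscrew the black cap beneath it, anticlockwise, a quarter turn to its stop. Let go of everything; leave the tall square tank closed, and the tumbler, the small steel bowl and the wooden ring mandrel standing where they are.

Things in the scene. Friction and masses are not known exactly. Their poses are not given: they have to be found in the camera images.
- low_tank: The low round tank: aluminium drum, 150 mm diameter, 100 mm high, fixed. Origin: centre of its underside; z up through the cap's axis; x points to the strap's hinge, whose line is parallel to y, 62 mm from the axis and 148.5 mm above the origin, on two posts reaching 155 mm. Its flat top is at 100 mm. The other tank is the TALL SQUARE one.
- guard_end (a point): Where to pinch the low tank's guard strap: a flat steel bar 124 x 24 x 5 mm, 90 g, level across the cap. The point is mid-thickness, mid-width, 16 mm from the free end, 108 mm from the hinge line, 46 mm from the cap's axis. x: along the strap to the hinge; y: across it; z: its normal. Pinched from above by its long edges (24 mm apart), the strap can pivot between the fingers as it rises.
- cap_center (a point): Centre, half-way up, of the screw cap of the low round tank: a black ribbed upright cylinder 40 mm in diameter and 36 mm high with a grey ridge across its top. The centre is 24 mm above the tank's flat top and 22 mm below the closed strap's underside. z is up, and x and y turn with the cap.
- guard (a joint): Guard strap angle of the low round tank: 0 = closed, level over the cap; grows as the free end rises; 1.57 = upright; stops at 2.3, lying back beyond the hinge. Light free hinge: it falls shut before upright and falls open to its stop by itself after it.
- cap (a joint): Cap angle of the low round tank: near 0 (0 to 0.15) = screwed down, grows as it turns anticlockwise seen from above, stops at 1.57 = unscrewed. It stays at its height and stays at whatever angle it is left; turning it takes about 0.06 N m.
- tall_guard (a joint): Guard strap angle of the other tank, the TALL SQUARE one (140 x 140 mm, 170 mm high, with the same closure on top), to be left closed at 0.
- tall_cap (a joint): Cap angle of the tall square tank, to be left as it is, at 0.
- tumbler: Bystander: glass tumbler, 76 mm wide, 92 mm high, standing; origin at the centre of its underside.
- melt_cup: Bystander: small steel bowl, 64 mm wide, 36 mm high; origin at the centre of its underside.
- mandrel: Bystander: tapered wooden ring mandrel, 32 mm thick, 190 mm high, standing upright; origin at the centre of its underside.
Mind the look-alikes: they are no part of the job. Leave any pink look-alike of the low_tank alone.

How it is judged:
On the way, in this order (a step that is already met when the one before it is completed fails the run):
1. the low tank's guard strap is flipped past upright (over 1.75 rad) while its cap is still screwed down (under 0.4 rad) (value of joint guard above 1.75 rad and value of joint cap below 0.4 rad), for 0.2 s.
2. the low tank's cap is unscrewed past 1.25 rad with the strap still back (value of joint cap above 1.25 rad and value of joint guard above 1.75 rad), for 0.2 s.
At the end, for the whole second after the job is handed in: The low round tank's strap lies back past upright (over 1.75 rad), its cap is unscrewed (over 1.25 of 1.57 rad), both at rest; the tall square tank's strap and cap are still closed (under 0.2 rad); the bystanders are within 40 mm of where they stood and upright (all of step 2 and velocity of joint cap between -0.1 and 0.1 rad/s and velocity of joint guard between -0.1 and 0.1 rad/s and value of joint each of tall_guard, tall_cap below 0.2 rad); the robot touches nothing.
It fails at once if the tall square tank's strap or cap is opened by more than 0.2 rad (value of joint any of tall_guard, tall_cap above 0.2 rad).
It fails at once if the tumbler, bowl or mandrel is pushed more than 40 mm or tipped more than 0.4 rad (distance of any of tumbler, melt_cup, mandrel from where it was at the start of the episode above 0.04 m or angle between any of tumbler, melt_cup, mandrel's own z axis and vertical above 0.4 rad).
It also fails if it takes over 45 s, if anything falls off the work surface, if the arm or the gripper's body presses on something with over 40 N, if the wrist force passes 120 N, or if a joint passes its speed limit or range.

## Robot

A 7-joint arm with a two-finger parallel gripper is mounted at the origin on the work surface. World frame = base frame: x ahead of the robot, y to its left, z up, the work surface at z = 0. Lengths are in m, angles in rad, forces in N, time in s.
With the tool pointing down it reaches from about 0.425 to 0.875 m from the base axis. Payload 4.7 kg.
Tool frame: the origin (TCP) lies at the very end of the fingers, on their centre line; the grasp point (between the pads) lies 19 mm behind it; z points along the fingers, y is the line along which they close (so a half turn about z gives the same grasp; the last joint's range is limited). The gripper opens to 87 mm and grips with 3 to 60 N. Pads are 19 mm wide; open, the fingers measure 117 mm over their backs; the gripper's body (75 mm by 190 mm) begins 51 mm behind the grasp point.
Start: joints at [-1.294, 0.321, -0.07, 1.45, 0.023, 1.371, -0.057], TCP at [0.169, 0.628, 0.223] pointing down, gripper open.
Joint ranges: [-2.86, 2.86], [-0.3, 2.09], [-1.38, 1.24], [0.06, 2.45], [-1.56, 4.7], [0.09, 2.05], [-2.69, 2.69]. Speed limits (rad/s): [2.57, 2.57, 3.14, 3.14, 3.14, 3.14, 3.14].

## Interface

Orientations are given as a rotation vector (axis times angle).
In Python, from bench import get_state, get_image, get_calibration, close_job gives the robot as it stands.
- The arm moves only by the shell command python3 -m crank 'ROWS' [FORCE]. ROWS is JSON, a list of rows, each a list of 5 numbers: the opening, from 0 (shut) to 1 (fully open), then the shift along the world's x, y, z in units of 0.2 m (1.0 is 0.2 m), then the turn about the world's z in units of 2 pi rad (1.0 is 2 pi rad). A call has 1 to 5 rows; each row is the pose to reach, as a shift and turn from the pose commanded when the call began, turning the shorter way round; what a row does not reach only later rows make up. A row lasts 1/8 s, in which the tool goes at most 62.5 mm and 10.7 degrees, less where a joint would pass 70% of its speed; a pose out of reach is approached as far as the arm can. A call with a number of a shift or a turn outside -1 to 1 is refused whole. A call with a gripper value outside its range is refused whole. The fingers move at their own pace and stop on an object; FORCE is the grip in N (left out, the last holds). Time passes only in rows, so rows that repeat a pose let the fingers close. It gives the time, the measured TCP pose, the force, the opening and the grip force at its end, in the units of the state.
- get_state(): the state, without advancing time (a new reading comes with each control period).
- get_image(name): name is "scene" or "top"; returns the picture (384x512x3 uint8, red, green, blue); there is no depth.
- get_calibration(name): a dict with "fovy" (degrees; the focal length in pixels is half the picture's height over the tangent of half this angle, whatever the lens; pixels are square), "cx", "cy" (the principal point, pixels), "R" (3x3) and "t" (3): a world point X has camera coordinates R X + t. Camera axes: x right, y down, z forward; pixel columns grow to the right and rows downward; lengths in m; the calibration is good to about 2 mm. A picture is of the moment at which its call begins. get_calibration takes no time and is no camera call.
- close_job(): hands the job in; it is judged then, once.
The state is a dict: "time": time; "joint_positions": joint angles; "qd": joint speeds; "joint_torque": joint torques, N m; "position": TCP position; "tool_rot": TCP orientation; "ft_force": force on the tool from outside, world axes, zero at the start; "torque": the same for the moment, N m; "grip_width": opening from 0.0 (shut) to 1.0 (fully open); "grip_force": force on a finger pad.
Only numpy, scipy, OpenCV 4.12 (cv2) and the standard library are available. Lean on these libraries where they do the work, as an engineer would, in place of code of your own. Each camera call takes 0.05 s, during which the arm holds its last target. There are 200 camera calls.

## Working session

There is one attempt and no reset: what is moved stays moved. The work goes in short steps, Python scripts to look and compute and a shell command to move; the robot and the scene stay as the last step left them, time stands still between calls to the robot, and variables do not carry over. Pictures are saved under pics/ and viewed, at most 10 in all, crops included, and the job is handed in when it is done.

```bash
mkdir -p pics
python3 - <<'E'
from bench import *
import cv2
for n in("scene","top"):
    cv2.imwrite(f"pics/{n}0.png",get_image(n)[:,:,::-1]); print(n,get_calibration(n))
s=get_state();print(s)
E
```

```text
scene {'fovy': 42.478464513542775, 'cx': 263.65568301918677, 'cy': 188.6020511277706, 'R': array([[-0.83589873,  0.54868449,  0.01478639],
       [ 0.45707873,  0.71075077, -0.53470775],
       [-0.30389529, -0.44020299, -0.84490768]]), 't': array([ 0.38980349, -0.25188494,  1.55070417])}
top {'fovy': 42.16037210289569, 'cx': 250.35174208833752, 'cy': 188.59968150137985, 'R': array([[ 0.0158361 , -0.99986704,  0.00388814],
       [-0.99704885, -0.01608337, -0.0750661 ],
       [ 0.07511865, -0.00268792, -0.99717098]]), 't': array([0.08059949, 0.53867385, 1.2381187 ])}
{'time': 0.1, 'joint_positions': array([-1.29390649,  0.3217234 , -0.07006102,  1.45153365,  0.02260591,
        1.37082536, -0.0569512 ]), 'qd': array([ 0.00182153, -0.0010845 ,  0.000609  , -0.00421335,  0.00027749,
        0.00118512,  0.00071528]), 'joint_torque': array([-4.15322756e-04, -4.92572773e+01, -4.05802662e-01, -3.13398385e+01,
       -6.40331022e-02,  3.94393550e-02,  7.33284401e-05]), 'position': array([0.16878901, 0.62718934, 0.22159697]), 'tool_rot': array([-4.11657388e-01, -3.11438682e+00,  2.66964025e-03]), 'ft_force': array([-0.51521159, -0.3152637 ,  0.10468093]), 'torque': array([-0.01187716, -0.01284093, -0.0365372 ]), 'grip_force': 0.0, 'grip_width': 1.0031583688994645}
```

View pics/scene0.png

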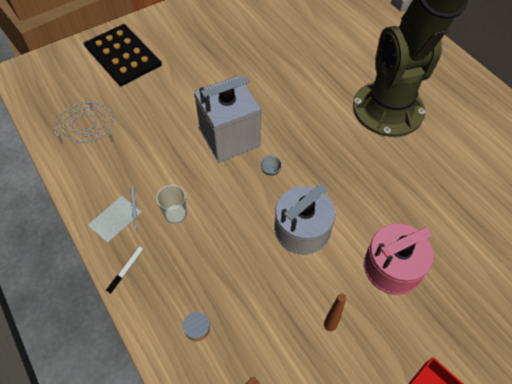

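View pics/top0.png

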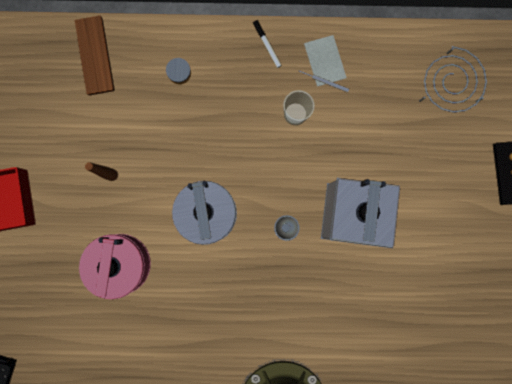

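The scene view shows the low tank at about (305,220), its strap running from the hinge at lower left (287,225) to the free end (322,190). The top view shows the drum at (204,212), with the hinge posts at (198,185) and the free end at (204,238). The pink decoy is at (112,267). Next I'll zoom in and measure.

```bash
cat > h.py <<'E'
import numpy as np,cv2
from bench import *
def ray(n,uv,z):
    c=get_calibration(n);f=192/np.tan(np.radians(c["fovy"])/2)
    d=c["R"].T@np.array([(uv[0]-c["cx"])/f,(uv[1]-c["cy"])/f,1]);o=-c["R"].T@c["t"]
    return (o+d*(z-o[2])/d[2])
def proj(n,X):
    c=get_calibration(n);f=192/np.tan(np.radians(c["fovy"])/2)
    p=c["R"]@np.array(X)+c["t"];return np.array([f*p[0]/p[2]+c["cx"],f*p[1]/p[2]+c["cy"]])
E
python3 - <<'E'
from h import *
t=cv2.imread("pics/top0.png");s=cv2.imread("pics/scene0.png")
a=cv2.resize(t[170:255,160:250],None,fx=6,fy=6,interpolation=cv2.INTER_CUBIC)
b=cv2.resize(s[175:260,265:345],None,fx=5,fy=5,interpolation=cv2.INTER_CUBIC)
cv2.imwrite("pics/ct.png",a);cv2.imwrite("pics/cs.png",b)
hsv=cv2.cvtColor(t,cv2.COLOR_BGR2HSV)
m=((hsv[...,0]>95)&(hsv[...,0]<135)&(hsv[...,1]>25)).astype(np.uint8)
m[:, :165]=0;m[:,245:]=0;m[:170]=0;m[255:]=0
c=max(cv2.findContours(m,0,1)[0],key=cv2.contourArea)
(ctr,r)=cv2.minEnclosingCircle(c);print(ctr,r,cv2.fitEllipse(cv2.convexHull(c)))
print(ray("top",ctr,.1),ray("top",(285,385),0))
E
```

```text
(203.75, 212.0) 31.647571563720703 ((203.69288635253906, 212.29954528808594), (62.017948150634766, 62.585750579833984), 105.5885009765625)
[0.47424664 0.19831743 0.1       ] [ 0.04923955 -0.00500554  0.        ]
```

View pics/ct.png

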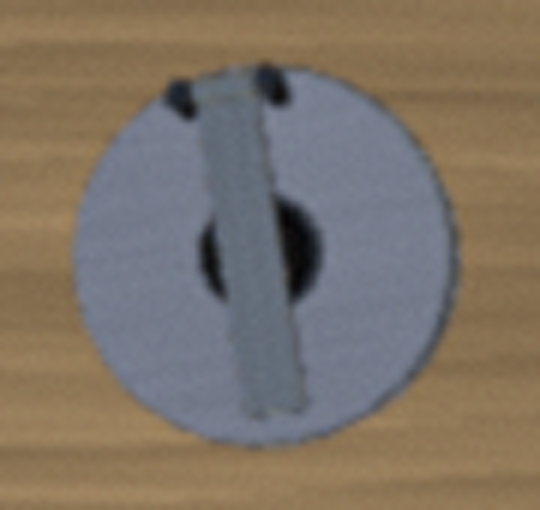

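View pics/cs.png

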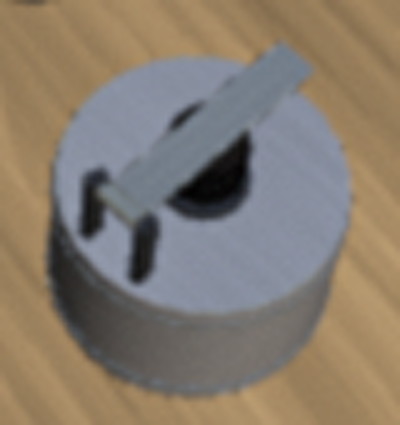

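Crop of the top view: the strap's free-end middle is at full-image (205.7,238.1) and the hinge middle at (197,184.2). In the scene view the free-end middle is at (324,186). I'll cross-check these.

Run:
```python
from h import *
z=.151
C=ray("top",(203.5,212.2),.1);F=ray("top",(205.7,238.1),z);H=ray("top",(197,184.2),.153);F2=ray("scene",(324,186),z)
print(C,F,H,F2,np.linalg.norm((F-H)[:2]),np.linalg.norm((F-C)[:2]),np.linalg.norm((C-H)[:2]))
d=(H-F)[:2];y=np.arctan2(d[1],d[0]);print("yaw",y,np.degrees(y))
u=d/np.linalg.norm(d);G=C[:2]-46*u/1000;print("guard_end",G, "from F",F[:2]+.016*u,"hinge",C[:2]+.062*u)
for X in([*C[:2],.1],[*(C[:2]-.062*u),z],[*(C[:2]+.062*u),.155]):print(proj("scene",X),proj("top",X))
from scipy.spatial.transform import Rotation as R
s=get_state();print(R.from_rotvec(s["tool_rot"]).as_matrix().round(3),s["position"])
for n,p in(("tumbler",(295,112)),("bowl",(287,227)),("mandrel",(112,175)),("pink",(112,267))):print(n,ray("top",p,.0))
```

```text
[0.47376651 0.19889536 0.1       ] [0.41441441 0.18801328 0.151     ] [0.53532644 0.21022232 0.153     ] [0.41706545 0.19079552 0.151     ] 0.12293478311154224 0.060341458139473905 0.06259333106795115
yaw 0.1816545577620044 10.40803948907828
guard_end [0.42852339 0.19058513] from F [0.43015115 0.19090379] hinge [0.53474637 0.2100961 ]
[305.42339169 209.6306836 ] [203.5 212.2]
[324.63003534 184.31450186] [205.82561314 238.83068761]
[289.26360807 213.6180947 ] [196.95855682 184.38282506]
[[-0.966  0.26  -0.   ]
 [ 0.26   0.966 -0.002]
 [-0.    -0.002 -1.   ]] [0.16878901 0.62718934 0.22159697]
tumbler [ 0.74020495 -0.02365469  0.        ]
bowl [ 0.44206023 -0.00594258  0.        ]
mandrel [0.56812966 0.44508126 0.        ]
pink [0.33399354 0.43649343 0.        ]
```

Both views agree to within about 3 mm. I'll take the axis as C≈(0.475,0.200), the strap's yaw as 0.182 and guard_end as ≈(0.430,0.192). Moving above the strap.

```bash
python3 -m crank '[[1,0.13,-0.2,0.1,0.014],[1,0.26,-0.4,0.2,0.028],[1,0.39,-0.6,0.2,0.042],[1,0.52,-0.8,0.2,0.056],[1,0.65,-1.0,0.2,0.07]]'; python3 -m crank '[[1,0.13,-0.2,0,0],[1,0.26,-0.4,0,0],[1,0.39,-0.6,0,0],[1,0.52,-0.8,0,0],[1,0.65,-1.0,0,0]]';python3 -m crank '[[1,0,-0.09,0,0],[1,0,-0.18,0,0],[1,0,-0.18,0,0]]'
python3 - <<'E'
from h import *
from scipy.spatial.transform import Rotation as R
s=get_state();print(R.from_rotvec(s["tool_rot"]).as_matrix()[:,1],s["position"],s["joint_positions"])
E
```

```text
time: 0.72
position: [0.2995, 0.4261, 0.2623]
tool_rot: [0.282, -3.129, 0.0]
ft_force: [0.6, 0.8, 0.4]
grip_width: 1.0
grip_force: 0.0
time: 1.35
position: [0.4294, 0.2262, 0.2623]
tool_rot: [0.278, -3.129, -0.0]
ft_force: [-0.3, 0.0, -0.5]
grip_width: 1.0
grip_force: 0.0
time: 1.72
position: [0.4284, 0.1913, 0.2626]
tool_rot: [0.277, -3.129, -0.001]
ft_force: [0.3, -0.1, -0.5]
grip_width: 0.996
grip_force: 0.0
[-1.75676441e-01  9.84447829e-01  5.09271916e-04] [0.42843755 0.19128518 0.26263659] [-0.77803953 -0.09544149  0.28271712  1.82611615  0.02646654  1.40702242
  1.24653586]
```

```bash
python3 -m crank '[[1,0,0,-0.2,0],[1,0,0,-0.4,0],[1,0,0,-0.55,0],[1,0,0,-0.66,0],[1,0,0,-0.66,0]]'; python3 -m crank '[[0.2,0,0,0,0],[0.2,0,0,0,0],[0.2,0,0,0,0],[0.2,0,0,0,0],[0.2,0,0,0,0]]' 15;  python3 - <<'E'
from h import *
cv2.imwrite("pics/g1.png",cv2.resize(get_image("scene")[130:280,220:400,::-1],None,fx=4,fy=4))
E
```

```text
time: 2.35
position: [0.427, 0.1925, 0.129]
tool_rot: [0.281, -3.126, 0.002]
ft_force: [0.7, 0.7, -0.3]
grip_width: 0.999
grip_force: 0.0
time: 2.98
position: [0.429, 0.1917, 0.1307]
tool_rot: [-0.278, 3.129, 0.0]
ft_force: [-0.3, -0.4, 0.3]
grip_width: 0.514
grip_force: 0.0
```

View pics/g1.png

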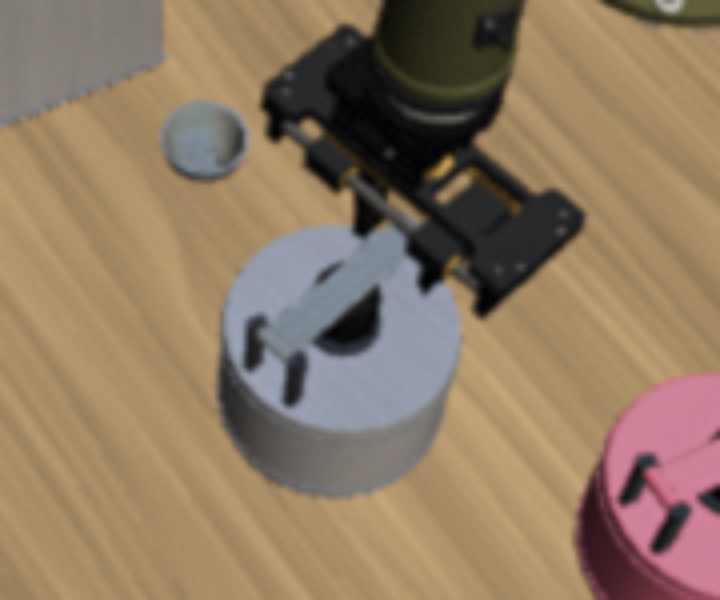

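The strap, at crop (390,245), sits between the fingers, which are at (370,205) and (435,270) and still closing. I'll let them finish and work out the arc meanwhile.

```bash
python3 -m crank '[[0.2,0,0,0,0],[0.2,0,0,0,0],[0.2,0,0,0,0],[0.2,0,0,0,0],[0.2,0,0,0,0]]' 15;  python3 - <<'E'
import numpy as np
u=np.array([.984,.181])
for t in np.arange(.2,2.01,.2):
    a=.108*(1-np.cos(t));print(t.round(2),(np.r_[a*u,.108*np.sin(t)]/.2).round(3))
E
```

```text
time: 3.65
position: [0.4289, 0.1913, 0.1305]
tool_rot: [0.277, -3.129, 0.001]
ft_force: [-0.2, -2.6, 0.5]
grip_width: 0.272
grip_force: 15.0
0.2 [0.011 0.002 0.107]
0.4 [0.042 0.008 0.21 ]
0.6 [0.093 0.017 0.305]
0.8 [0.161 0.03  0.387]
1.0 [0.244 0.045 0.454]
1.2 [0.339 0.062 0.503]
1.4 [0.441 0.081 0.532]
1.6 [0.547 0.101 0.54 ]
1.8 [0.652 0.12  0.526]
2.0 [0.752 0.138 0.491]
```

```bash
python3 -m crank '[[0.2,0.01,0.002,0.107,0],[0.2,0.042,0.008,0.21,0],[0.2,0.093,0.017,0.305,0],[0.2,0.161,0.03,0.387,0],[0.2,0.244,0.045,0.454,0]]'; python3 -m crank '[[0.2,0.095,0.017,0.049,0],[0.2,0.197,0.036,0.078,0],[0.2,0.303,0.056,0.086,0],[0.2,0.408,0.075,0.072,0],[0.2,0.508,0.093,0.037,0]]'; python3 -m crank '[[0.2,0,0,0,0],[0.2,0,0,0,0]]'
python3 - <<'E'
from h import *
cv2.imwrite("pics/g2.png",cv2.resize(get_image("scene")[130:280,220:400,::-1],None,fx=4,fy=4))
E
```

```text
time: 4.28
position: [0.4772, 0.2, 0.2216]
tool_rot: [0.277, -3.127, 0.001]
ft_force: [0.4, -3.3, -4.0]
grip_width: 0.271
grip_force: 15.0
time: 4.9
position: [0.5797, 0.2186, 0.2285]
tool_rot: [0.277, -3.128, 0.002]
ft_force: [-1.7, -2.4, -0.8]
grip_width: 0.276
grip_force: 15.0
time: 5.15
position: [0.5793, 0.2186, 0.2286]
tool_rot: [-0.277, 3.129, -0.001]
ft_force: [1.6, -3.0, -1.2]
grip_width: 0.273
grip_force: 15.0
```

View pics/g2.png

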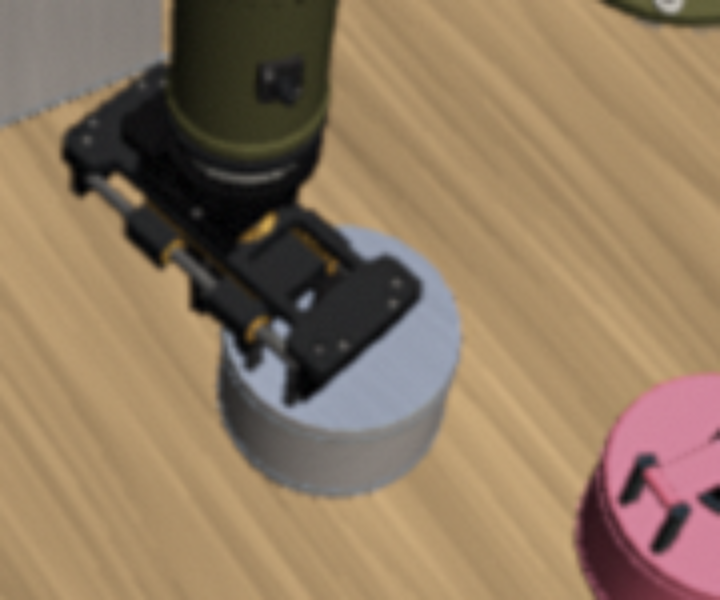

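The gripper is beyond the hinge, at crop (230,310), still holding the strap. Releasing, lifting, then moving over the cap with a −45° turn.

```bash
python3 -m crank '[[1,0,0,0,0],[1,0,0,0,0],[1,0,0,0,0],[1,0,0,0,0],[1,0,0,0,0]]'; python3 -m crank '[[1,0,0,0,0],[1,0,0,0.2,0],[1,0,0,0.4,0],[1,0,0,0.5,0],[1,0,0,0.5,0]]'; python3 -m crank '[[1,-0.1,-0.02,0,-0.025],[1,-0.2,-0.04,0,-0.05],[1,-0.32,-0.06,0,-0.075],[1,-0.42,-0.08,0,-0.1],[1,-0.52,-0.093,0,-0.125]]'
python3 - <<'E'
from h import *
from scipy.spatial.transform import Rotation as R
s=get_state();print(R.from_rotvec(s["tool_rot"]).as_matrix()[:,1],s["position"],s["joint_positions"])
a=[cv2.resize(get_image("scene")[130:280,240:370,::-1],None,fx=3,fy=4),cv2.resize(get_image("top")[140:290,140:270,::-1],None,fx=3,fy=4)]
cv2.imwrite("pics/g3.png",np.hstack(a))
E
```

```text
time: 5.82
position: [0.5792, 0.2195, 0.2288]
tool_rot: [-0.278, 3.129, 0.0]
ft_force: [-0.8, 0.0, -0.0]
grip_width: 0.754
grip_force: 0.0
time: 6.45
position: [0.5801, 0.2195, 0.3306]
tool_rot: [-0.277, 3.126, 0.002]
ft_force: [0.8, -0.7, -0.1]
grip_width: 1.001
grip_force: 0.0
time: 7.08
position: [0.474, 0.2003, 0.3271]
tool_rot: [-0.948, -2.993, 0.003]
ft_force: [-0.0, 0.4, -0.5]
grip_width: 1.001
grip_force: 0.0
[ 0.57578452  0.81759879 -0.00209781] [0.47401396 0.20028293 0.32708953] [-0.81946513 -0.00807691  0.36743235  1.62020039  0.00312673  1.53120426
  0.50505613]
```

View pics/g3.png

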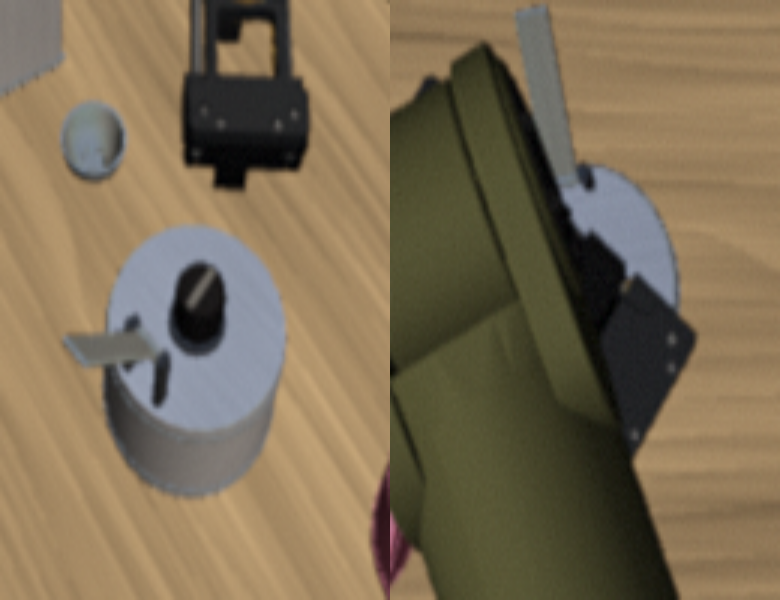

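The strap lies back. The cap's top is at left-panel (202,287), which is scene pixel (307.2,201.6). I'll check its position, then descend.

```bash
python3 -c "
from h import *
print(ray('scene',(307.2,201.6),.142))"; python3 -m crank '[[1,0,0,-0.25,0],[1,0,0,-0.5,0],[1,0,0,-0.75,0],[1,0,0,-0.95,0],[1,0,0,-0.95,0]]'; python3 -m crank '[[1,0,0,-0.05,0],[1,0,0,-0.11,0],[1,0,0,-0.11,0]]'
```

```text
[0.4741792  0.20064056 0.142     ]
time: 7.8
position: [0.4729, 0.1991, 0.135]
tool_rot: [-0.937, -2.994, 0.01]
ft_force: [0.2, 1.5, 1.3]
grip_width: 1.001
grip_force: 0.0
time: 8.18
position: [0.4751, 0.2006, 0.1166]
tool_rot: [-0.94, -2.997, 0.0]
ft_force: [0.3, -0.0, 0.4]
grip_width: 1.002
grip_force: 0.0
```

```bash
python3 -m crank '[[0.3,0,0,-0.03,0],[0.3,0,0,-0.03,0],[0.3,0,0,-0.03,0],[0.3,0,0,-0.03,0],[0.3,0,0,-0.03,0]]' 20; python3 -m crank '[[0.3,0,0,0,0],[0.3,0,0,0,0],[0.3,0,0,0,0],[0.3,0,0,0,0]]'
```

```text
time: 8.8
position: [0.4754, 0.2007, 0.1109]
tool_rot: [0.941, 2.997, 0.0]
ft_force: [0.1, 0.3, -0.0]
grip_width: 0.52
grip_force: 0.0
time: 9.3
position: [0.475, 0.2002, 0.1108]
tool_rot: [-0.941, -2.997, 0.001]
ft_force: [-2.9, -4.3, 5.3]
grip_width: 0.455
grip_force: 20.0
```

```bash
python3 -m crank '[[0.3,0,0,0,0.02],[0.3,0,0,0,0.045],[0.3,0,0,0,0.07],[0.3,0,0,0,0.095],[0.3,0,0,0,0.12]]'; python3 -m crank '[[0.3,0,0,0,0.025],[0.3,0,0,0,0.05],[0.3,0,0,0,0.075],[0.3,0,0,0,0.1],[0.3,0,0,0,0.125]]';python3 -m crank '[[0.3,0,0,0,0],[0.3,0,0,0,0]]'; python3 -c "
from h import *
from scipy.spatial.transform import Rotation as R
s=get_state();print(R.from_rotvec(s['tool_rot']).as_matrix()[:,1],s['torque'])"
```

```text
time: 9.93
position: [0.4748, 0.1996, 0.1108]
tool_rot: [0.235, -3.131, 0.002]
ft_force: [-3.7, -4.2, 5.3]
grip_width: 0.455
grip_force: 20.0
time: 10.55
position: [0.4762, 0.2005, 0.1109]
tool_rot: [-1.413, 2.804, 0.0]
ft_force: [0.8, -1.0, -0.2]
grip_width: 0.451
grip_force: 20.0
time: 10.8
position: [0.4762, 0.2005, 0.1108]
tool_rot: [-1.406, 2.808, -0.001]
ft_force: [0.8, -2.4, -0.8]
grip_width: 0.455
grip_force: 20.0
[-0.80077458  0.59896407 -0.00145625] [-0.37966418 -0.45805749 -0.01719514]
```

Turned about 88° without hitting the stop. Release, lift clear, step back towards the base and look.

```bash
python3 -m crank '[[1,0,0,0,0],[1,0,0,0,0],[1,0,0,0,0],[1,0,0,0,0],[1,0,0,0,0]]'; python3 -m crank '[[1,0,0,0.2,0],[1,0,0,0.4,0],[1,0,0,0.65,0],[1,0,0,0.9,0],[1,0,0,0.9,0]]'; python3 -m crank '[[1,0,0.2,0,0],[1,0,0.4,0,0],[1,0,0.6,0,0],[1,0,0.8,0,0],[1,0,0.8,0,0]]'
python3 - <<'E'
from h import *
a=[cv2.resize(get_image("scene")[130:280,240:370,::-1],None,fx=3,fy=4),cv2.resize(get_image("top")[140:290,140:270,::-1],None,fx=3,fy=4)]
cv2.imwrite("pics/g4.png",np.hstack(a))
E
```

```text
time: 11.42
position: [0.4753, 0.2008, 0.1108]
tool_rot: [-1.41, 2.807, 0.0]
ft_force: [-0.3, 0.5, 0.9]
grip_width: 0.935
grip_force: 0.0
time: 12.05
position: [0.4774, 0.2016, 0.2954]
tool_rot: [-1.406, 2.8, 0.001]
ft_force: [-0.5, -0.5, -0.9]
grip_width: 1.001
grip_force: 0.0
time: 12.68
position: [0.4731, 0.3643, 0.2885]
tool_rot: [1.417, -2.8, -0.001]
ft_force: [0.3, -0.0, -0.7]
grip_width: 0.997
grip_force: 0.0
```

View pics/g4.png

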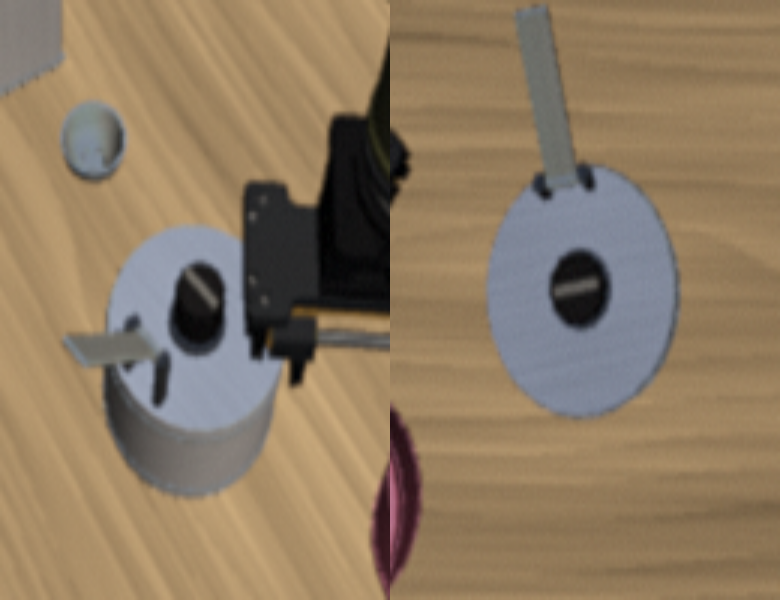

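The ridge, at right-panel (577,289), now lies square across the strap's direction, where before it lay along it. So the cap has turned about 90°. The strap lies back and the robot is clear of everything.

```bash
python3 -m crank '[[1,0,0,0,0],[1,0,0,0,0]]'; python3 -c "
from bench import *
print(close_job())"
```

```text
time: 13.02
position: [0.4758, 0.3595, 0.291]
tool_rot: [-1.407, 2.808, 0.0]
ft_force: [-0.8, 0.6, 0.3]
grip_width: 1.003
grip_force: 0.0
the job is handed in; nothing more can be done
None
```

I handed the job in at about 13 s: the low tank's strap lies back by itself, its cap is unscrewed about 88–90° (judged from the tool turn and the cap's ridge in the images), everything is released, and I moved nothing else; no verdict was returned.

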